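Refit the baffle filter in the bench dust extractor

TASK

The cleaned baffle filter lies beside the open bench dust extractor; put it back. Holding it tilted by its blue grip rib, hook its steel tongue under the steel lip at the far side of the filter tray and slide it back to the stop, then swing the rib end down and press gently, without forcing anything, until the orange spring catch snaps over its flange. Leave it flat and latched, and the other things on the counter alone.

Things in the scene. Friction and masses are not known exactly. Their poses are not given: they have to be found in the camera images.
- extractor: Fixed bench dust extractor: grey box 232 (x) x 172 (y) x 60 mm, its top open over a dark steel filter tray; two black clamp knobs on the side rims reach z = 68 mm, a 20 mm hose spigot stands out behind. Origin: centre of its underside on the counter; x to the lip side (away from the robot, yaw up to 0.3 rad), z up.
- bay_seat (a point): Home of the filter's origin, axes as the extractor's, if the tray is clamped rearmost (extractor frame 15, 0, 46 mm). But the tray (ledges, walls, lip, catch, all in one) is clamped in slots, anywhere 0 to 28 mm further to -x, not measured: look or feel. Frame S = these axes moved along with the tray. The fitted filter has its origin within 3 mm of S and its axes parallel to S.
- catch (a joint): Slide of the orange spring catch on the tray's front (m): 0 = out, to 0.008 = pushed back to -x; spring 2.5 N plus 0.7 N per mm. Nose in S: 40 mm wide, tip x = -57.5, flat underside z = 7.5, bevel above it 30 degrees from upright, to z = 19 mm. Swinging the rib end down drives it back 3.5 to 6 mm, taking 5 to 18 N at the rib; it snaps out over the flange 1.5 mm before the filter meets the ledge.
- filter: Loose baffle filter, 0.15 to 0.3 kg: black frame 112 (x) x 124 (y) x 18 mm with aluminium baffles, at the start flat on the counter, yaw up to 0.4 rad. Origin: centre of the frame's underside, z up; tongue on its +x side, flange on -x, blue grip rib on top. In S the tray's inside runs from x = -63.5 to the back wall at 71, so the filter has 2.5 mm play in length; sides y = +-64.5, sloped on top.
- tongue_tip (a point): Middle of the round tip of the filter's tongue (filter frame 70, 0, 2.5 mm; same axes), 100 mm wide, 5 mm thick, 14 mm out, level with the underside. It goes under the lip: 4 mm steel, in S from x = 63 to the back wall, underside z = 9 mm, over a ledge with top z = 0, from x = 25 mm. The filter cannot go in flat: tilted 10 to 18 degrees, tongue low, it slides on the ledge to the back wall.
- grip_rib (a point): Centre of the upright blue grip rib (filter frame -26, 0, 36 mm; same axes), 12 mm thick (x), 48 mm long (y), from z = 18 (the frame's top) to 46 mm. Close the fingers along x, across the 12 mm.
- flange_edge (a point): Top of the outer edge of the filter's flange (filter frame -62, 0, 6 mm; same axes), 6 mm high, 124 mm wide, standing out 6 mm level with the underside. It swings in past the front wall (z = 14.5 mm in S) only while the tongue is kept at the back wall. Filter and extractor bear 30 N between them, all contacts added up; more damages them.
- wax_pot: Bystander: round grey pot, 66 x 30 mm, origin under its centre.
- tape_roll: Bystander: roll of cream masking tape, 98 x 25 mm, origin under its centre.
- black_tape: Bystander: roll of black tape, 62 x 19 mm, origin under its centre.

How it is judged (in metres and radians):
On the way:
1. the tongue is down in the far part of the tray while the rib end is still raised (x of tongue_tip in the frame of bay_seat above 0.034 m and z of tongue_tip in the frame of bay_seat between -0.002 and 0.008 m and z of flange_edge in the frame of bay_seat above 0.02 m), for 0.1 s.
At the end, for the whole second after the job is handed in: The filter lies at rest in the tray (along x 32 mm before to 4 mm behind its rearmost home), flat within 2 degrees and within 2 mm of its seated height, its flange below the nose of the catch, and the catch sprung out again over it (less than 2.5 mm back) (x of filter in the frame of bay_seat between -0.032 and 0.004 m and z of filter in the frame of bay_seat between -0.002 and 0.002 m and angle between the z axis of filter and the z axis of extractor, either way round below 0.035 rad and z of flange_edge in the frame of bay_seat below 0.008 m and value of joint catch below 0.0025 m and linear speed of filter below 0.02 m/s); the robot touches nothing.
It fails at once if the filter is forced against the extractor with more than 30 N (contact force between filter and extractor above 30 N).
It fails at once if the gripper is pressed against the extractor with more than 25 N (contact force between any of the arm, the fingers and extractor above 25 N).
It fails at once if a bystander is pushed more than 20 mm (distance of any of wax_pot, tape_roll, black_tape from where it was at the start of the episode above 0.02 m).
It also fails if it takes over 72 s, if anything falls off the work surface, if the arm or the gripper's body presses on something with over 40 N, if the wrist force passes 120 N, or if a joint passes its speed limit or range.

ROBOT

A 6-joint arm with a two-finger parallel gripper is mounted at the origin on a cart in front of the work surface, level with it; the furniture and walls round the work are solid. World frame = base frame: x ahead of the robot, y to its left, z up, the work surface at z = 0. Lengths are in mm, angles in degrees, forces in N, time in s.
With the tool pointing down it reaches from about 325 to 925 mm from the base axis. Payload 3.1 kg.
Tool frame: the origin (TCP) lies at the very end of the fingers, on their centre line; the grasp point (between the pads) lies grasp_offset behind it (grasp_offset is the distance from the TCP to the grasp point, in mm); z points along the fingers, y is the line along which they close (so a half turn about z gives the same grasp; the last joint's range is limited). The gripper opens to 85 mm and grips with 20 to 120 N. Pads are 22 mm wide; open, the fingers measure 114 mm over their backs; the gripper's body (76 mm by 85 mm) begins 54 mm behind the grasp point. The pads swing forward as they close: fully open they stand 13 mm farther back than shut.
Start: joints at [-75.585, 12.427, 92.441, -0, 75.132, -6.429], TCP at [222.414, -584.099, 231.3] pointing down, gripper open.
Joint ranges: [-157.48, 157.48], [-44.54, 120.13], [17.64, 146.25], [-64.5, 244.5], [7.68, 150.69], [-147.95, 147.95]. Speed limits (degrees/s): [159.86, 159.86, 180, 180, 180, 180].

INTERFACE

Orientations are given as [roll, pitch, yaw] about the fixed x, y, z axes, in that order (R = Rz(yaw) Ry(pitch) Rx(roll)).
In Python, from station import * gives the robot as it stands. Calls block until the motion is done:
- goto(position, orientation): joint-space move of the TCP to a pose.
- move_l(position, attitude=None, speed=150): straight line of the TCP; attitude=None keeps the orientation; speed is the mean speed in mm/s.
- move_j(angles): joint-space move.
- grip(opening, squeeze=None): finger opening in mm; squeeze is the grip in N (None keeps the last); returns when the fingers have stopped.
- wait(seconds).
- solve_ik(position, orientation): joint angles nearest the present ones, or None.
- get_obs(): the state.
- get_image(name): name is "scene" or "side" or "wrist"; returns the picture (480x640x3 uint8, red, green, blue); there is no depth.
- get_calibration(name): a dict with "fx", "fy", "cx", "cy" (pixels), "R" (3x3) and "t" (3): a world point X has camera coordinates R X + t; the wrist camera has in their place "mount" (4x4, takes a point from camera to tool coordinates, whose origin is the TCP and whose axes are the flange's). Camera axes: x right, y down, z forward; pixel columns grow to the right and rows downward; lengths in mm; the calibration is good to about 2 mm. A picture is of the moment at which its call begins: read the wrist's pose just before it. get_calibration takes no time and is no camera call.
A pose or a line that the arm cannot do raises Unreachable and nothing moves.
- sign_off(): hands the job in; it is judged then, once.
Trained networks look in the newest picture that a camera, given by its name, has taken for a name from the list of things; names that differ only in an ending like _2 or _b are one class to them, and where a whole thing is asked for, a point or a joint stands for the part that bears it (a point fixed in the world has none). Each returns a list of dicts, best first, with "score" (0 to 1); they miss things now and then, are a little off and sometimes report something else, mostly with a low value. They report only what shows in the picture. A call takes as long as a camera call.
- spot_in(name, camera): "extent" ([centre column, centre row, width, height] in pixels, round what is visible of it).
- regions_of(name, camera): "region" (480x640 bool, what is visible of it) and "extent" ([centre column, centre row, width, height] in pixels, round what is visible of it).
The state is a dict: "t": time; "joint_pos": joint angles; "qvel": joint speeds; "effort": joint torques, N m; "tcp_pos": TCP position; "ee_rot": TCP orientation; "wrist_force": force on the tool from outside, world axes, zero at the start; "moment": the same for the moment, N m; "grip_width": finger opening in mm; "grip_force": force on a finger pad.
Only numpy, scipy, OpenCV 4.12 (cv2) and the standard library are available. Lean on these libraries where they do the work, as an engineer would, in place of code of your own. Each camera call takes 0.05 s, during which the arm holds its last target. There are 200 camera calls.

## Working session

There is one attempt and no reset: what is moved stays moved. The work goes in short steps, each a Python script; the robot and the scene stay as the last script left them, time stands still between calls to the robot, and variables do not carry over. Pictures are saved under pics/ and viewed, at most 10 in all, crops included, and the job is handed in when it is done.

```bash
mkdir -p pics; ls; python3 - <<'E'
from station import *
import cv2,numpy as np
np.set_printoptions(precision=2,suppress=True)
o=get_obs();print({k:o[k] for k in o})
ims=[]
for c in ["scene","side"]:
    im=get_image(c);cv2.imwrite(f"pics/{c}0.png",im[...,::-1])
    k=get_calibration(c);print(c,k["fx"],k["cx"],k["cy"],-np.array(k["R"]).T@np.array(k["t"]),np.array(k["R"]))
    for n in ["extractor","filter","grip_rib","catch","wax_pot","tape_roll","black_tape"]:
        print(n,[(round(d["score"],2),np.round(d["extent"]).tolist()) for d in spot_in(n,c)[:2]])
print(get_calibration("wrist"))
E
```

```text
pics
{'t': 0.0, 'joint_pos': array([-75.58,  12.48,  92.53,  -0.  ,  75.13,  -6.43]), 'qvel': array([-0.01, -0.07, -0.06, -0.06, -0.02,  0.04]), 'effort': array([  0.  , -39.68, -30.39,  -0.  ,   0.01,  -0.  ]), 'tcp_pos': array([ 222.2 , -583.26,  229.91]), 'ee_rot': array([-179.86,   -0.01,   20.85]), 'wrist_force': array([-0.31,  0.51, -0.4 ]), 'moment': array([-0.04, -0.  , -0.05]), 'grip_force': 0.0, 'grip_width': 85.30243728276822}
scene 592.9531848560113 318.91311275255606 247.45590969717196 [  638.84 -1193.02   799.5 ] [[ 1.    0.04 -0.  ]
 [ 0.02 -0.53 -0.85]
 [-0.04  0.85 -0.53]]
extractor [(0.58, [320.0, 273.0, 112.0, 66.0])]
filter [(0.74, [284.0, 212.0, 50.0, 28.0])]
grip_rib [(0.94, [285.0, 211.0, 52.0, 30.0]), (0.21, [391.0, 336.0, 30.0, 23.0])]
catch [(0.57, [289.0, 262.0, 14.0, 11.0])]
wax_pot [(0.66, [400.0, 255.0, 26.0, 28.0])]
tape_roll [(0.68, [218.0, 347.0, 52.0, 40.0])]
black_tape [(0.91, [391.0, 335.0, 28.0, 25.0])]
side 596.9268464035963 327.3792555565038 243.82618563569795 [  -83.78 -1121.56   975.42] [[ 0.86 -0.5   0.01]
 [-0.28 -0.5  -0.82]
 [ 0.41  0.71 -0.57]]
extractor [(0.64, [370.0, 268.0, 47.0, 44.0])]
filter []
grip_rib []
catch []
wax_pot [(0.64, [379.0, 227.0, 16.0, 19.0])]
tape_roll []
black_tape [(0.6, [433.0, 287.0, 19.0, 13.0])]
{'fx': 404.0311990687507, 'fy': 404.0311990687507, 'cx': 319.51480380758966, 'cy': 240.2693718833661, 'mount': array([[  -0.  ,   -0.95,   -0.32,   81.26],
       [   1.  ,   -0.  ,   -0.  ,    0.41],
       [  -0.  ,   -0.32,    0.95, -143.35],
       [   0.  ,    0.  ,    0.  ,    1.  ]])}
```

```bash
python3 - <<'E'
import cv2,numpy as np
a=cv2.imread("pics/scene0.png")[150:390,170:450]
b=cv2.imread("pics/side0.png")[130:370,230:510]
cv2.imwrite("pics/a.png",np.hstack([cv2.resize(a,(400,343),interpolation=2),cv2.resize(b,(400,343),interpolation=2)]))
E
cat > h.py <<'E'
from station import *
import cv2,numpy as np
from scipy.spatial.transform import Rotation as Ro
np.set_printoptions(precision=2,suppress=True)
def ray(px,c):
    k=get_calibration(c);R=np.array(k["R"]);t=np.array(k["t"]).ravel()
    d=R.T@np.array([(px[0]-k["cx"])/k["fx"],(px[1]-k["cy"])/k["fy"],1]);return -R.T@t,d
def onz(px,z,c="scene"):
    o,d=ray(px,c);return o+d*(z-o[2])/d[2]
def wcam(o):
    k=get_calibration("wrist");T=np.eye(4);T[:3,:3]=Ro.from_euler("xyz",o["ee_rot"],degrees=True).as_matrix();T[:3,3]=o["tcp_pos"]
    return T@np.array(k["mount"]),k
def wonz(px,z,o):
    M,k=wcam(o);d=M[:3,:3]@np.array([(px[0]-k["cx"])/k["fx"],(px[1]-k["cy"])/k["fy"],1]);return M[:3,3]+d*(z-M[2,3])/d[2]
def wproj(X,o):
    M,k=wcam(o);p=(np.atleast_2d(X)-M[:3,3])@M[:3,:3];return p[:,:2]/p[:,2:]*k["fx"]+[k["cx"],k["cy"]]
E
python3 - <<'E'
from h import *
for n,p,z in [("ext",(320,273),40),("filt",(284,212),15),("catch",(289,262),55),("wax",(400,255),15),("tape",(218,347),12),("black",(391,335),10)]: print(n,onz(p,z))
for n,p,z in [("ext",(370,268),30),("wax",(379,227),15),("black",(433,287),10)]: print(n,onz(p,z,"side"))
E
```

```text
ext [590.85 -76.34  40.  ]
filt [476.43 258.3   15.  ]
catch [518.77 -56.32  55.  ]
wax [782.89  46.92  15.  ]
tape [ 397.43 -304.36   12.  ]
black [ 743.27 -251.46   10.  ]
ext [ 641.84 -106.67   30.  ]
wax [785.89  61.59  15.  ]
black [ 752.79 -232.51   10.  ]
```

View pics/a.png

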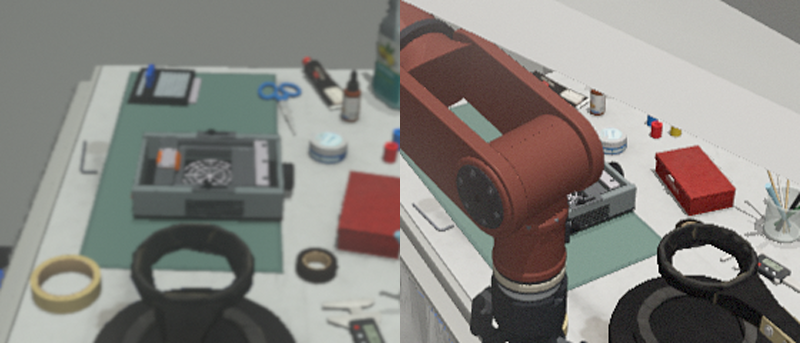

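```bash
python3 - <<'E'
from h import *
o1,d1=ray((306,338),"scene");o2,d2=ray((447,300),"side")
s=np.linalg.lstsq(np.c_[d1,-d2],o2-o1,rcond=None)[0];print("ring",o1+s[0]*d1,o2+s[1]*d2)
print("tape z0", onz((447,308),0,"side"))
p=get_obs()["tcp_pos"]
move_l([p[0],p[1],330])
def look(xyz,yaw,n):
    q=solve_ik(xyz,[180,0,yaw]);print(n,q)
    goto(xyz,[180,0,yaw]);wait(.3);o=get_obs();im=get_image("wrist");cv2.imwrite(f"pics/{n}.png",im[...,::-1])
    np.savez(f"pics/{n}.npz",p=o["tcp_pos"],r=o["ee_rot"]);return o
goto([330,-250,330],[180,0,90])
o=look([580,-50,210],90,"w1")
for n in ["extractor","catch","bay_seat"]: 
    for d in regions_of(n,"wrist")[:2]: print(n,d["score"],d["extent"])
goto([450,100,300],[180,0,90])
o=look([476,290,170],90,"w2")
for n in ["filter","grip_rib"]:
    for d in regions_of(n,"wrist")[:2]: print(n,d["score"],d["extent"])
print(get_obs()["t"])
E
```

```text
ring [ 585.   -465.76  178.95] [ 589.92 -450.7   196.16]
tape z0 [ 739.85 -305.64    0.  ]
w1 [-11.83   8.35  99.52   0.    72.13 -11.83]
extractor 0.88 [322.4, 221.7, 342.0, 226.2]
catch 0.69 [233.2, 233.5, 55.3, 53.4]
bay_seat 0.7 [324.6, 222.5, 335.8, 225.0]
w2 [ 24.14   7.75 104.76  -0.    67.49  24.14]
filter 0.88 [320.1, 221.5, 171.4, 167.2]
grip_rib 0.97 [320.9, 225.3, 173.9, 163.4]
6.9667
```

View pics/w1.png

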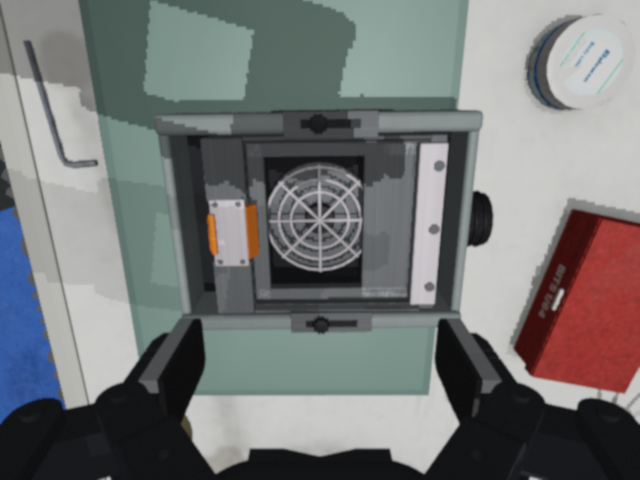

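View pics/w2.png

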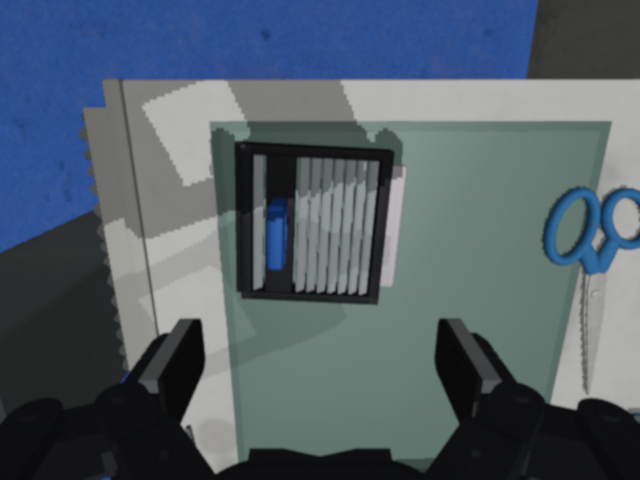

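```bash
cat >> h.py <<'E'
from scipy.optimize import least_squares
def load(n):
    z=np.load(f"pics/{n}.npz");return {"tcp_pos":z["p"],"ee_rot":z["r"]}
def W(p,L):
    c,s=np.cos(p[2]),np.sin(p[2]);L=np.atleast_2d(L);return L@np.array([[c,s,0],[-s,c,0],[0,0,1]])+[p[0],p[1],0]
def fit(L,px,o,p0):
    r=least_squares(lambda p:(wproj(W(p,L),o)-px).ravel(),p0,x_scale=[10,10,.1]);return r.x,r.fun.reshape(-1,2)
E
python3 - <<'E'
from h import *
o1,o2=load("w1"),load("w2")
E,r=fit([[-116,86,60],[116,86,60],[116,-86,60],[-116,-86,60]],np.array([[156,117],[481,112],[460,324],[184,325]]),o1,[590,-76,0]);print("ext",E,r)
F,r=fit([[70,50,2.5],[70,-50,2.5],[56,62,18],[56,-62,18]],np.array([[404,167],[388,287],[392,152],[378,303]]),o2,[476,258,-.05]);print("fil",F,r)
def loc(px,z,o,p):
    w=wonz(px,z,o);d=w[:2]-p[:2];c,s=np.cos(p[2]),np.sin(p[2]);return np.array([c*d[0]+s*d[1],-s*d[0]+c*d[1]])
for px in [(419,143),(411,303)]: print("lip",loc(px,59,o1,E)-[15+63,0])
for px in [(258,206),(258,256)]: print("nose",loc(px,53.5,o1,E)-[15-57.5,0])
for px in [(287,199),(284,269),(269,269),(272,199)]: print("rib",loc(px,46,o2,F))
def draw(n,o,polys,box,out):
    im=cv2.imread(f"pics/{n}.png");x0,y0,x1,y1=box;k=800/(x1-x0)
    im=cv2.resize(im[y0:y1,x0:x1],None,fx=k,fy=k,interpolation=cv2.INTER_CUBIC)
    for P,c in polys:
        q=((wproj(P,o)+.5-[x0,y0])*k-.5)
        cv2.polylines(im,[np.round(q).astype(int)],True,c,1)
    cv2.imwrite(out,im)
def rect(a,b,c,d,z): return [[a,c,z],[b,c,z],[b,d,z],[a,d,z]]
G,Rr,Y=(0,255,0),(0,0,255),(0,255,255)
draw("w1",o1,[(W(E,rect(-116,116,-86,86,60)),G),(W(E,rect(78,78,-60,60,59)),Rr),(W(E,rect(-42.5,-42.5,-20,20,53.5)),Rr)],(140,90,500,340),"pics/o1.png")
draw("w2",o2,[(W(F,rect(-56,56,-62,62,18)),G),(W(F,rect(56,70,-50,50,2.5)),Rr),(W(F,rect(-32,-20,-24,24,46)),Y),(W(F,rect(-62,-56,-62,62,6)),Rr)],(220,125,420,275+50),"pics/o2.png")
E
```

```text
ext [579.85 -60.53   0.01] [[-4.39 -2.85]
 [ 5.02 -2.46]
 [ 1.45  3.75]
 [-2.23  6.  ]]
fil [469.32 279.28  -0.05] [[ 0.6  -0.55]
 [ 2.67 -1.85]
 [-0.43 -0.15]
 [-2.73  2.73]]
lip [-6.69 63.88]
lip [ -4.89 -63.12]
nose [-4.66 18.02]
nose [ -7.17 -22.74]
rib [-16.53  29.88]
rib [-17.37 -21.51]
rib [-28.13 -22.05]
rib [-26.68  29.37]
```

View pics/o1.png

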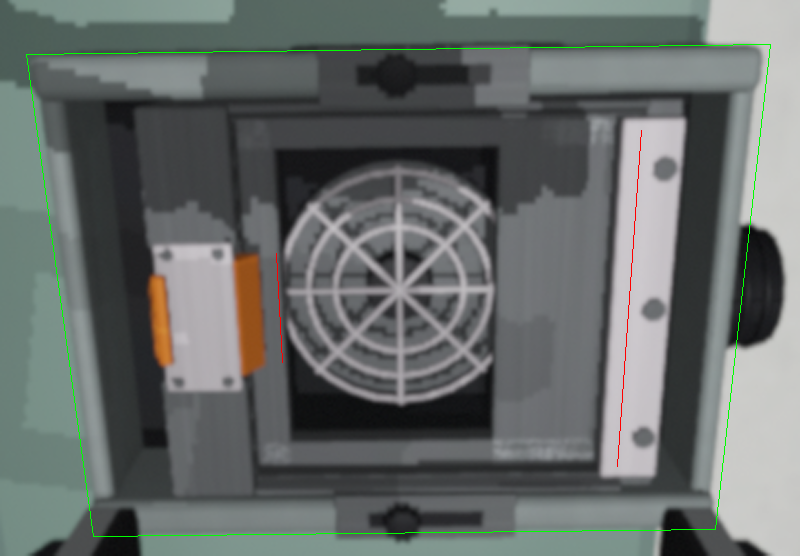

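```bash
python3 -c "
import cv2;i=cv2.imread('pics/o2.png');cv2.imwrite('pics/o2b.png',cv2.resize(i,(600,600),interpolation=cv2.INTER_AREA))"
```

```text
(no output)
```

View pics/o2b.png

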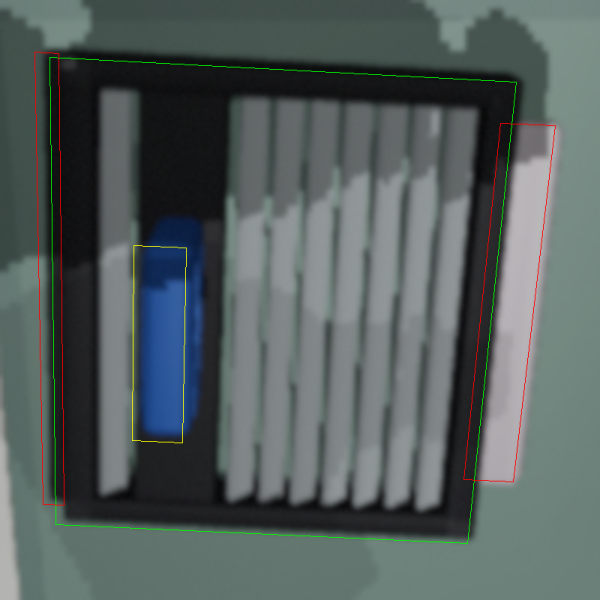

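```bash
cat >> h.py <<'E'
def mask_feats(im,o):
    hsv=cv2.cvtColor(im,cv2.COLOR_RGB2HSV)
    out={}
    for n,m in [("lip",cv2.inRange(hsv,(0,0,150),(179,40,255))),("or",cv2.inRange(hsv,(5,150,60),(20,255,255)))]:
        k,l,s,c=cv2.connectedComponentsWithStats(m)
        out[n]=[(s[i],c[i],l==i) for i in np.argsort(-s[1:,4])[:8]+1 if s[i,4]>60]
    return out
E
python3 - <<'E'
from h import *
goto([545,20,150],[180,0,65]);wait(.4);o=get_obs();im=get_image("wrist");cv2.imwrite("pics/w3.png",im[...,::-1]);np.savez("pics/w3.npz",p=o["tcp_pos"],r=o["ee_rot"])
try: print(grasp_offset)
except Exception as e: print(e)
print(o["t"])
for n in ["w1","w3"]:
    f=mask_feats(cv2.imread(f"pics/{n}.png")[...,::-1].copy(),load(n))
    for k in f:
        for s,c,m in f[k]: print(n,k,s,c,wonz(c,59,load(n)))
E
```

```text
18.700000000000003
8.45
w1 lip [  457     0   183   409 43606] [544.28 149.18] [740.94  -0.61  59.  ]
w1 lip [   17    74   122   330 18722] [ 82.87 233.66] [398.47 -63.32  59.  ]
w1 lip [  186   328   273   145 16058] [323.82 423.68] [ 583.29 -245.17   59.  ]
w1 lip [  313     0   145    97 10563] [399.24  46.95] [632.97  66.17  59.  ]
w1 lip [   0   73   87  335 7963] [ 38.36 241.08] [363.04 -69.23  59.  ]
w1 lip [ 174   20   79   79 4181] [217.52  64.26] [511.5   55.86  59.  ]
w1 lip [ 411  143   37  161 3874] [427.74 221.27] [661.9  -54.08  59.  ]
w1 lip [ 209  200   39   66 1936] [230.23 231.72] [511.46 -62.02  59.  ]
w1 or [246 204  13  55 534] [251.87 230.03] [528.09 -60.72  59.  ]
w1 or [207 214  10  41 289] [211.45 233.98] [496.94 -63.81  59.  ]
w3 lip [  114     0   526   404 62158] [460.83 106.  ] [649.11  60.69  59.  ]
w3 lip [    0    71   171   316 19776] [ 68.11 249.82] [402.38  82.71  59.  ]
w3 lip [ 497  183   85  179 5478] [538.4  271.13] [661.64 -53.72  59.  ]
w3 lip [ 181  377   69   96 3462] [213.74 429.97] [414.5  -76.59  59.  ]
w3 lip [ 349  251  110  111 2830] [404.33 304.82] [576.79 -40.24  59.  ]
w3 lip [ 126   96   69  100 2216] [166.03 134.89] [493.79 116.04  59.  ]
w3 lip [ 294  335   65   71 2124] [327.15 369.71] [510.85 -64.29  59.  ]
w3 lip [ 160  213  124   58 2113] [210.04 240.57] [484.82  50.97  59.  ]
w3 or [330 330  33  57 689] [347.07 355.98] [527.67 -59.98  59.  ]
w3 or [297 361  25  38 327] [308.74 379.37] [496.  -66.1  59. ]
```

View pics/w3.png

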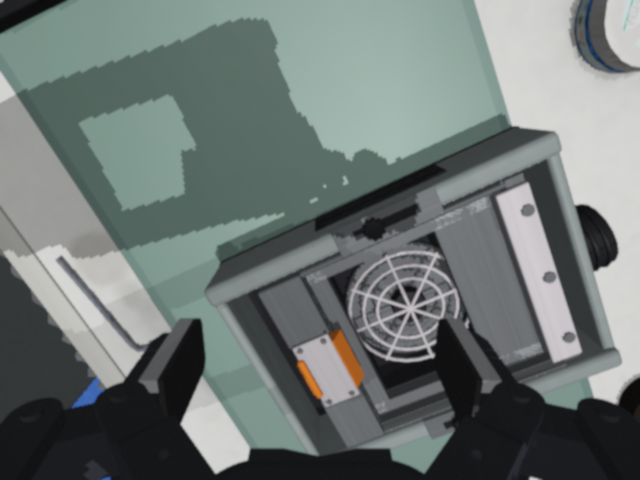

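```bash
python3 - <<'E'
from h import *
for n,li,q in [("w1",6,None),("w3",2,None)]:
    o=load(n);f=mask_feats(cv2.imread(f"pics/{n}.png")[...,::-1].copy(),o)
    for nm,i,z in [("lip",li,59),("or",0,59),("lip",7 if n=="w1" else 6,66)]:
        m=f[nm][i][2].astype(np.uint8);m=cv2.morphologyEx(m,cv2.MORPH_CLOSE,np.ones((5,5)))
        c=max(cv2.findContours(m,0,cv2.CHAIN_APPROX_NONE)[0],key=len)[:,0]
        w=np.array([wonz(p,z,o)[:2] for p in c]).astype(np.float32)
        (cx,cy),wh,a=cv2.minAreaRect(w);print(n,nm,cx,cy,wh,a)
    # side rims: long edges, x direction via plane z=60
o=load("w1")
for a,b in [((175,118),(465,113)),((200,325),(445,319)),((205,305),(440,300))]:
    d=wonz(b,60,o)-wonz(a,60,o);print(np.arctan2(d[1],d[0]))
o=load("w3")
for a,b in [((220,297),(335,240)),((222,299),(553,150)),((435,198),(553,150))]:
    d=wonz(b,60,o)-wonz(a,60,o);print(np.arctan2(d[1],d[0]))
k=[wonz(p,68,load("w1")) for p in [(318,124),(321,325)]];print(k)
k=[wonz(p,68,load("w3")) for p in [(374,229)]];print(k)
E
```

```text
w1 lip 662.2483520507812 -59.67353057861328 (19.515918731689453, 127.14619445800781) 0.6267959475517273
w1 or 528.1480102539062 -61.9593505859375 (7.891186237335205, 43.247711181640625) 0.36660096049308777
w1 lip 511.9577331542969 -61.13010025024414 (25.435810089111328, 51.06471252441406) 0.10024731606245041
w3 lip 661.9365844726562 -59.98335266113281 (19.613985061645508, 128.24185180664062) 0.6316995024681091
w3 or 527.8287963867188 -62.083133697509766 (8.565743446350098, 46.86921691894531) 0.5500276684761047
w3 lip 511.8431396484375 -60.561180114746094 (24.949487686157227, 51.307064056396484) 0.48387157917022705
0.014263201781836026
0.025220801355137712
0.021203210948222116
0.04852160905318926
0.012390604011223596
-0.02901946411726653
[array([578.91,  17.5 ,  68.  ]), array([ 580.8 , -137.94,   68.  ])]
[array([578.68,  18.46,  68.  ])]
```

```bash
python3 - <<'E'
from h import *
yaw=90-np.degrees(.05)
goto([444.5,281.6,130],[180,0,yaw]);wait(.2)
grip(50)
move_l([444.5,281.6,60],speed=120);o=get_obs();print(o["tcp_pos"],o["wrist_force"])
move_l([444.5,281.6,23.5],speed=50);wait(.3);o=get_obs();print(o["tcp_pos"],o["ee_rot"],o["wrist_force"])
grip(8,squeeze=70);wait(.3);o=get_obs();print(o["tcp_pos"],o["ee_rot"],o["wrist_force"],o["grip_width"],o["grip_force"])
np.savez("grasp.npz",p=o["tcp_pos"],r=o["ee_rot"])
p=o["tcp_pos"]
move_l([444.5,281.6,160],speed=100);wait(.3);o=get_obs();print(o["tcp_pos"],o["ee_rot"],o["wrist_force"],o["moment"],o["grip_width"],o["t"])
im=get_image("scene");cv2.imwrite("pics/s1.png",cv2.resize(im[120:300,180:420],(720,540),interpolation=2)[...,::-1])
E
```

```text
[444.97 281.85  60.4 ] [-0.18  0.59 -0.08]
[444.73 281.71  23.82] [179.97  -0.02  87.13] [-0.02 -0.13  0.81]
[444.95 281.75  23.84] [179.95  -0.02  87.13] [ 1.68 -0.78  3.4 ] 10.582130515198312 70.758136510849
[444.32 281.51 159.64] [-179.97    0.02   87.14] [ 1.4   0.04 -2.71] [ 0.01  0.05 -0.01] 10.76706010578823 14.6917
```

View pics/s1.png

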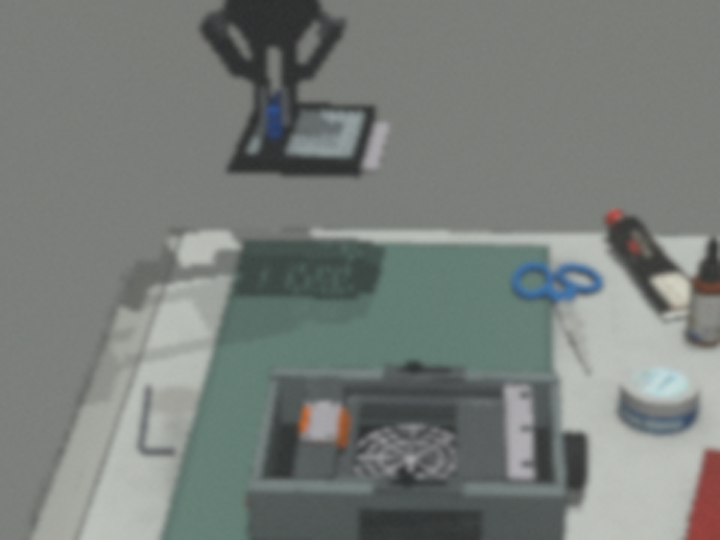

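```bash
cat >> h.py <<'E'
S=np.array([589,-60.7,46.]);YS=.013
GZ=23.84;GX=-26.
def pose(tx,tz,th,dy=0,dyaw=0):
    R0=Ro.from_euler("z",YS);R=R0*Ro.from_euler("z",dyaw)*Ro.from_euler("y",np.radians(th))
    P=S+R0.apply([tx,dy,tz])+R.apply(np.array([GX,0,GZ])-[70,0,2.5])
    return P.tolist(),(R*Ro.from_euler("z",90,degrees=True)*Ro.from_euler("x",180,degrees=True)).as_euler("xyz",degrees=True).tolist()
def tip(o):
    R=Ro.from_euler("xyz",o["ee_rot"],degrees=True)*Ro.from_euler("x",-180,degrees=True)*Ro.from_euler("z",-90,degrees=True)
    P=o["tcp_pos"]-R.apply(np.array([GX,0,GZ])-[70,0,2.5])-S
    P=Ro.from_euler("z",-YS).apply(P);z=R.as_euler("zyx",degrees=True)
    return P,np.array([z[1],z[2],z[0]-np.degrees(YS)])
def st(tag=""):
    o=get_obs();P,a=tip(o);print(tag,"tip",P,"th,roll,yaw",a,"F",o["wrist_force"],"M",o["moment"],"t",round(o["t"],2));return o
E
python3 - <<'E'
from h import *
goto(*pose(56,70,14));wait(.4);st("hover")
move_l(*pose(56,20,14),speed=80);st("20")
move_l(*pose(56,9,14),speed=40);wait(.3);o=st("9")
np.savez("base.npz",f=o["wrist_force"])
f0=o["wrist_force"]
for z in np.arange(8,1,-1):
    move_l(*pose(56,z,14),speed=25);wait(.1);o=st(z)
    if np.linalg.norm(o["wrist_force"]-f0)>3: break
im=get_image("scene");cv2.imwrite("pics/s2.png",cv2.resize(im[200:320,230:410],(800,533),interpolation=2)[...,::-1])
E
```

```text
hover tip [56.02  0.66 70.13] th,roll,yaw [13.99 -0.2   0.08] F [-0.31  0.17 -3.37] M [ 0.04 -0.18 -0.02] t 16.5
20 tip [56.21 -0.1  20.05] th,roll,yaw [13.99 -0.19  0.02] F [-0.46 -0.77 -2.77] M [ 0.03 -0.16 -0.02] t 17.27
9 tip [56.2  -0.02  9.25] th,roll,yaw [13.97 -0.19  0.02] F [ 0.06  0.32 -2.08] M [ 0.02 -0.14  0.02] t 18.0
8 tip [55.99  0.01  7.99] th,roll,yaw [14.   -0.18  0.02] F [ 0.39  0.98 -2.03] M [-0.02 -0.16 -0.01] t 18.35
7 tip [55.96  0.01  6.94] th,roll,yaw [14.01 -0.18  0.02] F [-0.54  0.02 -1.97] M [ 0.06 -0.14 -0.03] t 18.7
6 tip [55.97  0.03  5.97] th,roll,yaw [14.   -0.18  0.03] F [-0.7   0.41 -2.23] M [-0.06 -0.21 -0.03] t 19.05
5 tip [55.99 -0.01  4.98] th,roll,yaw [14.   -0.18  0.02] F [ 0.23 -0.49 -3.02] M [ 0.04 -0.13  0.01] t 19.4
4 tip [55.98  0.01  3.96] th,roll,yaw [14.   -0.19  0.02] F [ 0.92  0.07 -2.58] M [-0.02 -0.15  0.04] t 19.75
3 tip [56.    0.01  2.98] th,roll,yaw [14.   -0.18  0.02] F [ 0.22  0.23 -2.71] M [-0.01 -0.15 -0.01] t 20.1
2 tip [55.98  0.01  2.  ] th,roll,yaw [14.   -0.19  0.02] F [-0.12  0.49 -1.68] M [-0.03 -0.21 -0.01] t 20.45
```

View pics/s2.png

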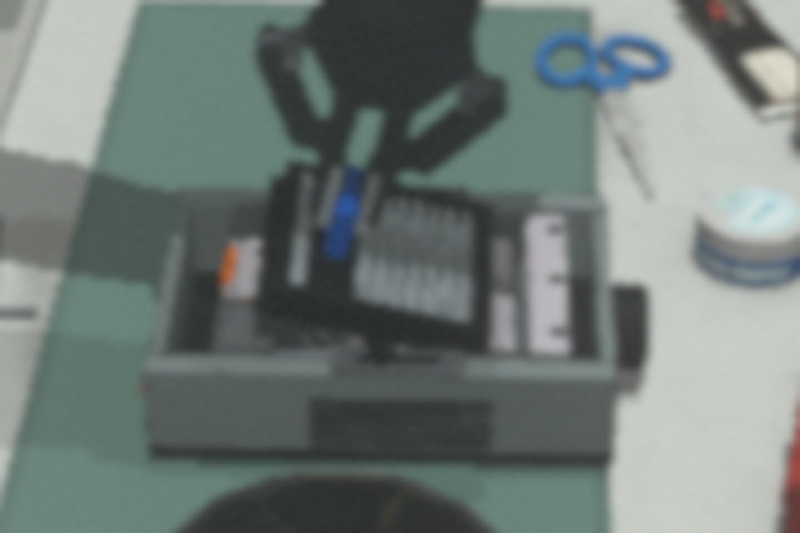

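```bash
python3 - <<'E'
from h import *
def F(n=4):
    f=[]
    for _ in range(n): wait(.03);f.append(get_obs()["wrist_force"])
    return np.mean(f,0)
f0=np.array([0,.1,-2.6])
z=2.
while z>-2:
    z-=.5;move_l(*pose(56,z,14),speed=25);d=F()-f0;print("z",z,d,tip(get_obs())[0])
    if d[2]>3: break
z+=.5
x=56
while x<75:
    x+=1;move_l(*pose(x,z,14),speed=30);d=F()-f0;P,a=tip(get_obs());print(x,z,d,P)
    if d[0]<-5 or abs(d).max()>9: break
    if d[2]>4.5: z+=.4
    if d[2]<-3: z-=.4
st("end")
E
```

```text
z 1.5 [-1.37  0.02  3.2 ] [55.93 -0.04  1.79]
57 2.0 [ 0.63 -0.12  0.92] [57.3  -0.01  1.94]
58 2.0 [ 0.05 -0.48  1.06] [57.97 -0.    1.92]
59 2.0 [-0.08 -0.3   0.17] [59.14  0.02  1.96]
60 2.0 [0.44 0.05 0.36] [60.08 -0.03  1.98]
61 2.0 [ 0.11 -0.05  0.14] [61.08  0.01  2.  ]
62 2.0 [-0.06  0.24  0.21] [62.03 -0.    1.96]
63 2.0 [-0.09  0.41  0.38] [63.02  0.01  1.97]
64 2.0 [0.   0.27 0.45] [64.05  0.    1.99]
65 2.0 [-0.23 -0.45 -0.16] [65.07  0.    2.01]
66 2.0 [0.03 0.07 0.46] [66.07  0.    2.  ]
67 2.0 [ 0.32 -0.45  0.4 ] [67.05 -0.    1.99]
68 2.0 [ 0.62 -0.2   0.24] [68.06 -0.01  1.98]
69 2.0 [-0.04 -0.18  0.33] [69.07  0.01  2.01]
70 2.0 [-0.36  0.06  0.28] [70.05  0.01  1.99]
71 2.0 [ 0.17 -0.14 -0.29] [71.05  0.02  1.99]
72 2.0 [-1.82  0.01  1.68] [71.66  0.02  2.01]
73 2.0 [-5.35  0.19  4.45] [71.62  0.09  1.86]
end tip [71.62  0.09  1.86] th,roll,yaw [14.18 -0.18  0.02] F [-5.59  0.83  2.16] M [ 0.    0.75 -0.01] t 27.4
```

```bash
cat >> h.py <<'E'
def F(n=4):
    f=[]
    for _ in range(n): wait(.03);f.append(get_obs()["wrist_force"])
    return np.mean(f,0)
f0=np.array([0,.1,-2.6])
E
python3 - <<'E'
from h import *
th=14.
while th>1.01:
    th-=1;move_l(*pose(72.3,2.0,th),speed=30);d=F(3)-f0;o=get_obs();P,a=tip(o);print(th,d,P,a,"M",o["moment"][:2])
    if np.linalg.norm(d)>15: break
st()
E
```

```text
13.0 [-4.88  0.38  4.03] [71.64  0.07  1.93] [13.1  -0.16  0.02] M [0.09 0.68]
12.0 [-5.35  0.58  4.25] [71.65  0.06  1.94] [12.11 -0.15  0.02] M [0.04 0.81]
11.0 [-5.54 -0.11  4.88] [71.61  0.04  1.93] [11.12 -0.14  0.01] M [0.11 0.82]
10.0 [-5.18  0.18  5.09] [71.62  0.05  1.94] [10.12 -0.13  0.01] M [0.07 0.76]
9.0 [-6.19  0.19  4.77] [71.61  0.06  1.93] [ 9.12 -0.11  0.01] M [0.05 0.84]
8.0 [-5.81 -0.07  5.01] [71.63  0.05  1.96] [ 8.12 -0.1   0.01] M [0.07 0.83]
7.0 [-5.84  0.23  4.95] [71.62  0.03  1.98] [ 7.12 -0.09  0.  ] M [0.04 0.82]
6.0 [-5.86 -0.13  6.01] [71.65  0.04  2.06] [ 6.11 -0.07  0.01] M [0.07 0.83]
5.0 [-5.77 -0.38  6.68] [71.8   0.01  2.36] [ 5.11 -0.06  0.01] M [0.1  1.05]
4.0 [-6.3  -0.25  7.03] [71.87  0.05  2.54] [ 4.1  -0.05  0.01] M [0.01 1.13]
3.0 [-6.34  0.13  5.48] [71.64  0.07  2.06] [ 3.11 -0.03  0.01] M [0.05 0.87]
2.0 [-7.15  0.01  5.39] [71.6   0.07  1.98] [ 2.11 -0.02  0.01] M [0.07 0.81]
1.0 [-6.81  0.25  4.76] [71.5   0.05  1.77] [ 1.12 -0.01  0.  ] M [0.05 0.76]
 tip [71.5   0.05  1.77] th,roll,yaw [ 1.12 -0.01  0.  ] F [-7.36  0.23  1.81] M [ 0.05  0.76 -0.03] t 31.95
```

```bash
python3 - <<'E'
from h import *
for th,z in [(.5,2),(0,2),(-.5,2),(-.5,1.5),(-.5,1.)]:
    move_l(*pose(72.2,z,th),speed=20);d=F(4)-f0;o=get_obs();P,a=tip(o);print(th,z,d,P,a,"M",o["moment"][:2],o["grip_width"])
    if np.linalg.norm(d)>17: break
st()
im=get_image("scene");cv2.imwrite("pics/s3.png",cv2.resize(im[200:320,230:410],(800,533),interpolation=2)[...,::-1])
E
```

```text
0.5 2 [-6.96 -0.21  5.93] [71.56  0.05  2.  ] [0.61 0.   0.  ] M [0.05 0.84] 10.589818978820693
0 2 [-7.29 -0.13  7.53] [71.69  0.06  2.33] [0.11 0.01 0.01] M [0.07 0.97] 10.645032409971114
-0.5 2 [-7.24  0.6  11.25] [71.98  0.06  3.18] [-0.39  0.01  0.02] M [0.13 1.51] 10.89570410976372
-0.5 1.5 [-8.22  0.89 13.55] [71.96  0.11  3.12] [-0.38  0.01  0.02] M [0.22 1.68] 10.673447110219008
-0.5 1.0 [-9.89  1.32 16.36] [71.95  0.08  3.07] [-0.36  0.02  0.02] M [0.17 1.87] 10.682202084088562
 tip [71.95  0.08  3.07] th,roll,yaw [-0.36  0.02  0.02] F [-9.96  1.75 13.37] M [ 0.17  1.87 -0.02] t 33.87
```

View pics/s3.png

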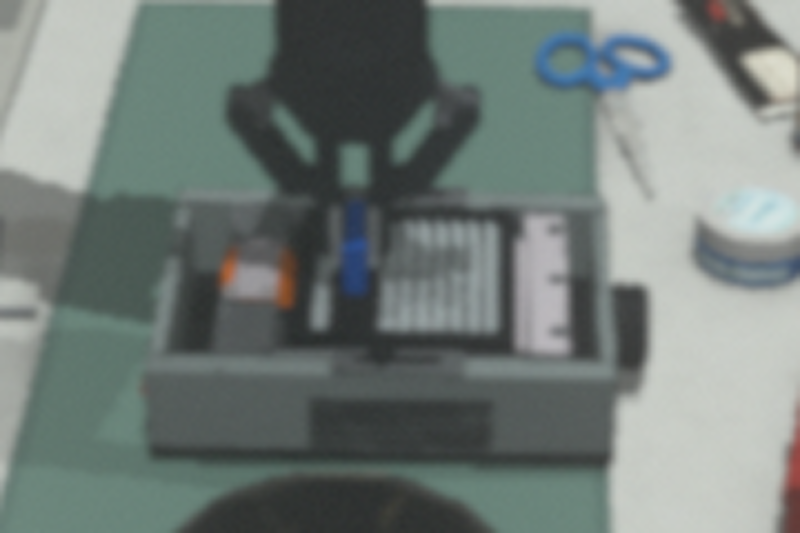

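```bash
python3 - <<'E'
from h import *
for x,z,th in [(71.7,2,-.3),(71.6,2,0),(71.6,2,.5),(71.6,2,1),(71.6,2,1.5),(71.6,2,2)]:
    move_l(*pose(x,z,th),speed=20);d=F(4)-f0;o=get_obs();P,a=tip(o);print(x,z,th,d,P,a,"TCPz",o["tcp_pos"][2],"M",o["moment"][:2])
    if d[2]<-6: break
E
```

```text
71.7 2 -0.3 [-6.06  0.24  9.26] [71.87  0.02  2.93] [-0.26  0.01  0.01] TCPz 69.8307569324164 M [0.06 1.2 ]
71.6 2 0 [-6.15  0.29  7.57] [71.75  0.01  2.46] [0.02 0.   0.  ] TCPz 69.84023733646127 M [0.1  0.97]
71.6 2 0.5 [-5.89  0.39  5.77] [71.58  0.03  2.01] [ 0.54 -0.    0.  ] TCPz 70.26078592827824 M [0.06 0.62]
71.6 2 1 [-5.88 -0.11  5.05] [71.55  0.02  1.84] [ 1.05 -0.01  0.  ] TCPz 70.94459308046609 M [0.05 0.62]
71.6 2 1.5 [-5.68 -0.17  1.27] [71.27 -0.01  1.11] [ 1.57 -0.02 -0.  ] TCPz 71.07286214687177 M [-0.01  0.2 ]
71.6 2 2 [-3.58 -0.65 -6.58] [71.02  0.05  0.55] [ 2.06 -0.02 -0.  ] TCPz 71.32476541918884 M [-0.18 -0.4 ]
```

```bash
python3 - <<'E'
from h import *
for x,z,th in [(71.3,2,.8),(71,2.1,.1),(70.6,2.2,0)]:
    move_l(*pose(x,z,th),speed=20);d=F(4)-f0;print(d)
grip(32);wait(.3);o=st("open")
p=o["tcp_pos"];move_l([p[0],p[1],p[2]+20],speed=30);print(F())
move_l([p[0],p[1],170],speed=120)
goto([580,-50,210],[180,0,90]);wait(.3);o=get_obs();im=get_image("wrist");cv2.imwrite("pics/w4.png",im[...,::-1]);np.savez("pics/w4.npz",p=o["tcp_pos"],r=o["ee_rot"])
for n in ["w1","w4"]:
    ob=load(n);f=mask_feats(cv2.imread(f"pics/{n}.png")[...,::-1].copy(),ob)
    for s,c,m in f["or"]: print(n,s,c,wonz(c,59,ob))
cv2.imwrite("pics/w4c.png",cv2.resize(im[90:340,140:500],(800,555),interpolation=2)[...,::-1]);print(o["t"])
E
```

```text
[-2.12 -0.01 -1.5 ]
[-1.31  0.35  0.5 ]
[ 0.17 -0.28  0.63]
open tip [70.65 -0.01  2.25] th,roll,yaw [-0.01 -0.    0.  ] F [-0.06 -0.23 -0.42] M [-0.03  0.01 -0.01] t 38.02
[ 0.   -0.12 -0.15]
w1 [246 204  13  55 534] [251.87 230.03] [527.72 -60.5   59.  ]
w1 [207 214  10  41 289] [211.45 233.98] [496.57 -63.6   59.  ]
w4 [248 206  14  55 597] [254.37 232.  ] [528.17 -60.43  59.  ]
w4 [208 216  11  41 291] [213.2  235.83] [496.61 -63.49  59.  ]
40.3833
```

View pics/w4c.png

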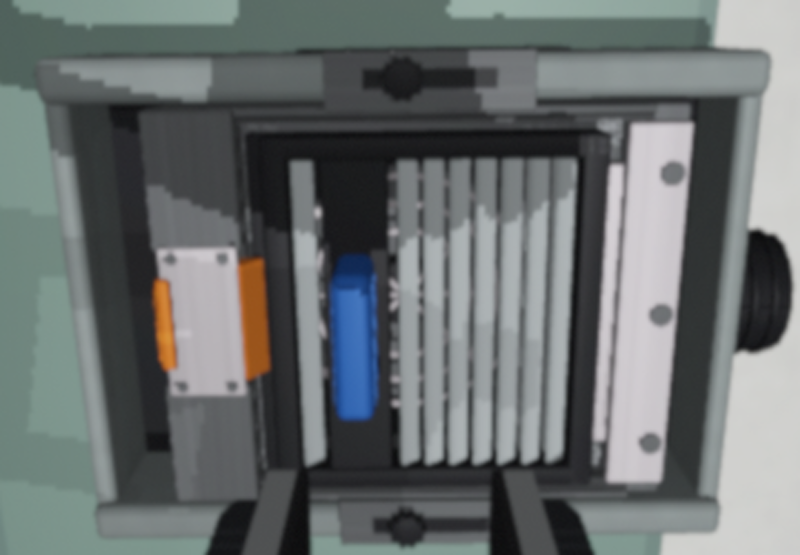

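The filter lies flat in the tray with its tongue under the lip. The orange nose, at about (254,232) px, is back at its original out position over the flange, so I'm handing in.

```bash
python3 -c "
from station import *
print(sign_off())"
```

```text
the job is handed in; nothing more can be done
None
```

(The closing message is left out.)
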